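Level a rack shelf on its adjustable foot and hold it pressed for the reading

ROBOT

A 6-joint arm with a two-finger parallel gripper is mounted at the origin on the work surface. World frame = base frame: x ahead of the robot, y to its left, z up, the work surface at z = 0. Lengths are in m, angles in rad, forces in N, time in s.
With the tool pointing down it reaches from about 0.325 to 1 m from the base axis. Payload 5.1 kg.
Tool frame: the origin (TCP) lies at the very end of the fingers, on their centre line; the grasp point (between the pads) lies 19 mm behind it; z points along the fingers, y is the line along which they close (so a half turn about z gives the same grasp; the last joint's range is limited). The gripper opens to 85 mm and grips with 20 to 120 N. Pads are 22 mm wide; open, the fingers measure 114 mm over their backs; the gripper's body (76 mm by 85 mm) begins 54 mm behind the grasp point. The pads swing forward as they close: fully open they stand 13 mm farther back than shut.
Start: joints at [-1.356, 0.124, 1.65, -0, 1.367, -0.083], TCP at [0.191, -0.621, 0.231] pointing down, gripper open.
Joint ranges: [-2.61, 2.61], [-1.02, 2.33], [0.03, 2.71], [-1.35, 4.49], [0.32, 2.68], [-2.91, 2.91]. Speed limits (rad/s): [2.57, 2.57, 3.14, 3.14, 3.14, 3.14].

INTERFACE

Orientations are given as [roll, pitch, yaw] about the fixed x, y, z axes, in that order (R = Rz(yaw) Ry(pitch) Rx(roll)).
In Python, from station import * gives the robot as it stands.
- The arm moves only by the tool carry_out, never from a script. Its argument "series" is a list of rows, each an object of numbers: "wx", "wy", "wz": the turn, a rotation vector about the world's x, y, z in rad; "x", "y", "z": the shift along the world's x, y, z in cm; "hand": the gripper's target within -1 to 1 (shut at 1, half-way at 0, fully open at -1). A call has 1 to 10 rows; each row shifts and turns the commanded pose from where the row before left it; what a row does not reach is not made up. A row lasts 1/10 s, in which the tool goes at most 50 mm and 8.59 degrees, less where a joint would pass 70% of its speed; a pose out of reach is approached as far as the arm can. A call is refused whole if a number of a shift passes 5 or a number of a turn 0.15, either way. A call with a gripper value outside its range is refused whole. The fingers move at their own pace and stop on an object; "newtons" is the grip in N (left out, the last holds). Time passes only in rows, so rows that do not move let the fingers close. It gives the time, the measured TCP pose, the force, the opening and the grip force at its end, in the units of the state.
- get_state(): the state, without advancing time (a new reading comes with each control period).
- read_camera(name): name is "scene" or "top" or "wrist"; returns the picture (420x560x3 uint8, red, green, blue); there is no depth.
- camera_info(name): a dict with "mtx" (3x3 intrinsics, pixels), "R" (3x3) and "t" (3): a world point X has camera coordinates R X + t. Camera axes: x right, y down, z forward; pixel columns grow to the right and rows downward; lengths in m; the calibration is good to about 2 mm. A picture is of the moment at which its call begins: read the wrist's pose just before it. camera_info takes no time and is no camera call; for the wrist camera it gives the pose at the moment of the call.
- close_job(): hands the job in; it is judged then, once.
The state is a dict: "time_s": time; "joint_pos": joint angles; "qd": joint speeds; "joint_torque": joint torques, N m; "position": TCP position; "ee_rot": TCP orientation; "ft_force": force on the tool from outside, world axes, zero at the start; "ft_torque": the same for the moment, N m; "width": opening from 0.0 (shut) to 1.0 (fully open); "gripper_force": force on a finger pad.
Only numpy, scipy, OpenCV 4.12 (cv2) and the standard library are available. Lean on these libraries where they do the work, as an engineer would, in place of code of your own. Each camera call takes 0.05 s, during which the arm holds its last target. There are 200 camera calls.

TASK

Lay the yellow spirit level lengthwise on the middle of the white shelf, between the blue ticks, and let go; then press it down with the fingertips (best on its rubber pad nearest the black knob) so that the springy shelf bears on its foot, and read the bubble. Turn the knob until the bubble stands between the two black lines when the level is pressed like that, and finish while still holding it pressed down, firmly but without ramming, touching neither shelf nor knob. Leave the other things on the bench alone.

Things in the scene. Friction and masses are not known exactly. Their poses are not given: they have to be found in the camera images.
- level_center (a point): Centre (half-way up) of the loose yellow spirit level, a bar 200 mm long (its x), 36 wide (y), 40 high (z up), 0.36 kg, starting flat on the bench. Its top, 40 mm up, has a green vial window with two black lines in the middle and a black rubber press pad 34 mm long at each end, pad centres 78 mm from the middle. Either way round is the same.
- level: The same spirit level; this origin is the centre of its underside, same axes.
- bubble (a joint): White bubble (16 mm across) along the level's own x from mid-vial, in m: 0 = centred between the black lines (near edges 12.7 mm either side of the middle), range +-0.034. It goes to the higher end, 1.1 m per rad of tilt (19 mm per degree), settling in about 1 s.
- shelf: White shelf 325 x 160 x 6 mm, hinged at its end far from the knob to a fixed steel base that stands elsewhere each time. Origin on the hinge axis, at the underside, 62 mm above the bench; x runs from foot to hinge, z up, top surface at z = 6 mm. A spring lifts the knob end (0.045 rad above level). Pressed down it meets its foot within 20 mm; only then is the reading true.
- level_spot (a point): Point on the top surface of the shelf where the middle of the level belongs, 140 mm from the hinge axis and 140 mm from the knob axis, between four blue corner ticks; axes as the shelf. With the level there, about 3 N on its press pad nearest the knob starts the shelf down and 10 N there makes it bear well on the foot; the pad near the hinge needs far more.
- knob_grip (a point): Middle (on the axis, half-way up) of the black ribbed round knob of the levelling foot, on the shelf's free end: 36 mm diameter, 26 mm high, red disc and white mark on top, underside 8 mm above the shelf, axis 280 mm from the hinge axis. Light friction; it keeps its height on the shelf. The level in its place ends 40 mm from this axis.
- knob (a joint): Angle of that knob in rad, clockwise from above positive, range +-5. Clockwise pushes the foot out and so raises the knob end of the pressed shelf: 12 mm of foot per turn, 0.0068 rad of tilt per rad of knob. It starts 1 to 3 rad from the right setting, on either side.
- foot: Rubber-soled foot on its screw under the shelf, on the knob's axis (origin: centre of its sole); it is moved only by the knob and stands on a steel pad of unknown thickness when the shelf is pressed down.
- tester: Orange hand tester, 150 x 70 x 30 mm, loose bystander lying on the bench; origin: centre of its underside.
- supply_a: Blue power supply module, 110 x 36 x 115 mm high, loose bystander standing on the bench; origin: centre of its underside.
- supply_b: Second blue power supply module, same size, loose bystander; origin: centre of its underside.
- tape: Blue ring (empty tape core), 90 mm outside, 25 mm high, loose bystander; origin: centre of its underside.
- driver: Screwdriver with a red handle lying on the bench, loose bystander; origin: middle of its length, on the bench.

How it is judged:
By the outcome, as a careful person would: the job done as asked, in the order asked, and still so for the second after the job is handed in, while the arm keeps its last pose, push and grip.
It also fails if it takes over 72 s, if anything falls off the work surface, if the arm or the gripper's body presses on something with over 40 N, if the wrist force passes 120 N, or if a joint passes its speed limit or range.

## Working session

There is one attempt and no reset: what is moved stays moved. The work goes in short steps, Python scripts to look and compute and a tool call to move; the robot and the scene stay as the last step left them, time stands still between calls to the robot, and variables do not carry over. Pictures are saved under pics/ and viewed, at most 10 in all, crops included, and the job is handed in when it is done.

Besides the shell and the picture viewer there is one more tool, called after "Call:" as name(argument=value, ...) on one line, values as JSON. carry_out: Moves the arm, as the interface text tells. Its arguments: {"type":"object","properties":{"series":{"type":"array"},"newtons":{"type":"number"}},"required":["series"]}

```bash
mkdir -p pics; python3 - <<'E'
from station import *
import cv2,numpy as np
a=read_camera("scene");b=read_camera("top")
cv2.imwrite("pics/s.png",a[:,:,::-1]);cv2.imwrite("pics/t.png",cv2.resize(b,(784,588),interpolation=cv2.INTER_CUBIC)[:,:,::-1])
cv2.imwrite("pics/t_raw.png",b[:,:,::-1])
for n in("scene","top"):
  c=camera_info(n);print(n,c)
s=get_state();print(s)
E
```

```text
scene {'mtx': array([[435.12323964,   0.        , 281.14002059],
       [  0.        , 435.12323964, 206.41088611],
       [  0.        ,   0.        ,   1.        ]]), 'R': array([[-0.60897223,  0.7931829 ,  0.00370358],
       [ 0.58866611,  0.45507251, -0.66811767],
       [-0.53162491, -0.40468494, -0.74404641]]), 't': array([ 0.33620573, -0.23936138,  1.8235196 ])}
top {'mtx': array([[464.43225541,   0.        , 277.8788764 ],
       [  0.        , 464.43225541, 211.72692806],
       [  0.        ,   0.        ,   1.        ]]), 'R': array([[ 0.01155502, -0.9999182 , -0.00548406],
       [-0.99707278, -0.01110725, -0.07564723],
       [ 0.07558012,  0.00634211, -0.99711956]]), 't': array([-0.02552288,  0.52432707,  1.36413496])}
{'time_s': 0.1, 'joint_pos': array([-1.35559600e+00,  1.24439723e-01,  1.65152821e+00, -2.51939328e-05,
        1.36749414e+00, -8.25762115e-02]), 'qd': array([ 0.00277102, -0.00195876, -0.00149434,  0.00186842, -0.00135626,
        0.00142232]), 'joint_torque': array([ 6.68468128e-04, -4.24930251e+01, -3.66653860e+01, -1.34414772e-04,
        3.92610964e-03,  1.60659454e-06]), 'position': array([ 0.19057041, -0.62086491,  0.2301815 ]), 'ee_rot': array([-3.13972758e+00, -1.29611969e-04,  2.97781530e-01]), 'ft_force': array([-0.12166819, -0.76738362,  0.05759169]), 'ft_torque': array([-0.0185171 , -0.00756334, -0.01163429]), 'gripper_force': 0.0, 'width': 1.0012920142601358}
```

View pics/t.png

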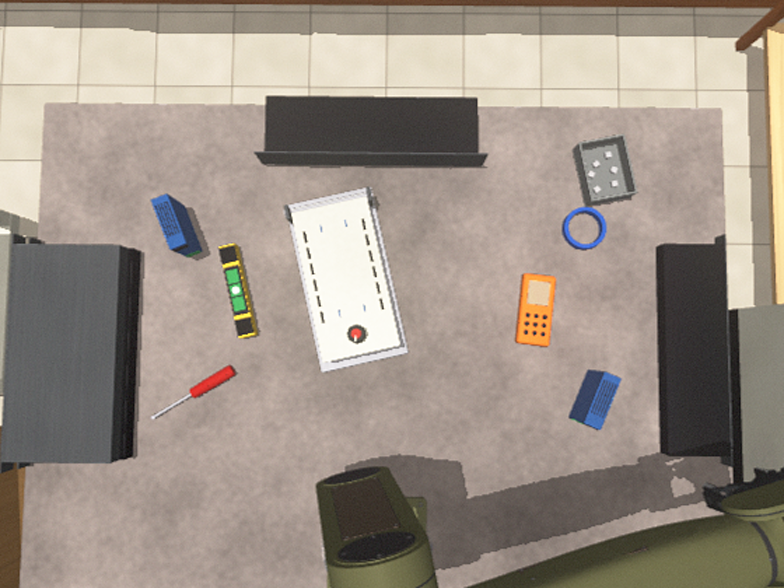

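View pics/s.png

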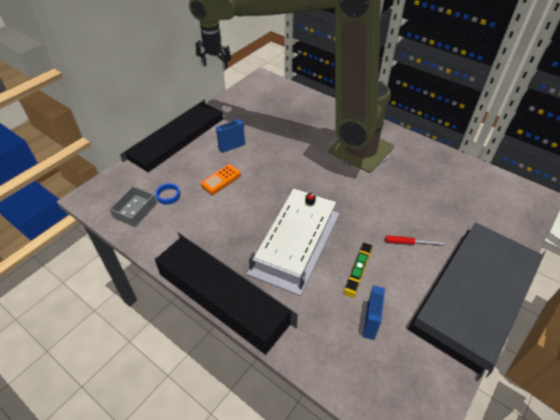

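The top view (1.4x) shows the level from (229,245) to (247,338), the ticks at about (321,229), (346,224), (340,313) and (365,308), and the knob at (357,334). The shelf's hinge end is far from the robot.

```bash
cat > h.py <<'E'
from station import *
import cv2,numpy as np
def ray(cam,px,z):
    K,R,t=(np.array(cam[k]) for k in("mtx","R","t"))
    d=R.T@np.linalg.solve(K,[px[0],px[1],1.]);c=-R.T@t
    return c+d*(z-c[2])/d[2]
def proj(cam,X):
    K,R,t=(np.array(cam[k]) for k in("mtx","R","t"))
    p=K@(R@np.array(X)+t);return p[:2]/p[2]
E
python3 - <<'E'
from h import *
c=camera_info("top");im=cv2.imread("pics/t_raw.png");hsv=cv2.cvtColor(im,cv2.COLOR_BGR2HSV)
# pixel = (disp+.5)/1.4-.5
f=lambda u,v:((u+.5)/1.4-.5,(v+.5)/1.4-.5)
m=cv2.inRange(hsv,(18,120,100),(85,255,255));m[:,:150]=0;m[:,195:]=0;m[:160]=0;m[260:]=0
v,u=np.nonzero(m);P=np.array([ray(c,p,.04) for p in zip(u,v)])[:,:2]
r=cv2.minAreaRect(P.astype(np.float32)*1000);print("level",r)
m=cv2.inRange(hsv,(100,40,100),(130,255,255));m[:,215:275]=m[:,215:275]
n,l,st,ce=cv2.connectedComponentsWithStats(m)
for s,q in zip(st,ce):
    if 215<q[0]<275 and 150<q[1]<235: print("tick",s[4],q,ray(c,q,.074))
m=cv2.inRange(hsv,(0,150,100),(8,255,255))|cv2.inRange(hsv,(172,150,100),(180,255,255))
n,l,st,ce=cv2.connectedComponentsWithStats(m)
for s,q in zip(st,ce):
    if s[4]>15 and q[0]<400: print("red",s[4],q,ray(c,q,.1146))
for p in [(289,208),(373,190),(407,351),(323,371)]: print(ray(c,f(*p),.07))
E
```

```text
level ((533.3436279296875, 298.90057373046875), (200.78395080566406, 40.302337646484375), 14.058236122131348)
tick 2 [246.  157.5] [0.67657354 0.07400753 0.074     ]
tick 2 [247.  160.5] [0.6678384  0.07097173 0.074     ]
tick 3 [229. 163.] [0.65999163 0.12284124 0.074     ]
tick 3 [260. 220.] [0.49618116 0.03093192 0.074     ]
tick 3 [242. 223.] [0.48701447 0.0822729  0.074     ]
red 234899 [279.64651191 209.4251274 ] [ 0.52385909 -0.02500729  0.1146    ]
red 33 [253.96969697 237.3030303 ] [0.44576119 0.04509586 0.1146    ]
red 265 [151.62264151 272.16981132] [0.34671827 0.32534306 0.1146    ]
[0.70278852 0.19012804 0.07      ]
[0.74248144 0.01638658 0.07      ]
[ 0.41005118 -0.0573835   0.07      ]
[0.36752191 0.11309387 0.07      ]
```

Call:
carry_out(series=[{"x": 1.7, "y": 4.6, "hand": -1}, {"x": 1.7, "y": 4.6}, {"x": 1.7, "y": 4.6}, {"x": 1.7, "y": 4.6}, {"x": 1.7, "y": 4.6}, {"x": 1.7, "y": 4.6}, {"x": 1.7, "y": 4.6}, {"x": 1.7, "y": 4.6}, {"x": 1.7, "y": 4.6}, {"x": 1.7, "y": 4.6}])

```text
invalid input
```

Call:
carry_out(series=[{"x": 1.7, "y": 4.6}, {"x": 1.7, "y": 4.6}, {"x": 1.7, "y": 4.6}, {"x": 1.7, "y": 4.6}, {"x": 1.7, "y": 4.6}, {"x": 1.7, "y": 4.6}, {"x": 1.7, "y": 4.6}, {"x": 1.7, "y": 4.6}, {"x": 1.7, "y": 4.6, "wz": -0.055}, {"x": 1.7, "y": 4.6}])

```text
invalid input
```

Call:
carry_out(series=[{"x": 1.7, "y": 4.6, "z": 0, "wx": 0, "wy": 0, "wz": 0, "hand": -1}], newtons=40)

```text
time_s: 0.2
position: [0.2062, -0.5774, 0.2293]
ee_rot: [-3.14, 0.001, 0.294]
ft_force: [1.1, 0.8, 0.5]
width: 0.995
gripper_force: 0.0
```

Call:
carry_out(series=[{"x": 1.7, "y": 4.6, "z": 0, "wx": 0, "wy": 0, "wz": 0, "hand": -1}, {"x": 1.7, "y": 4.6, "z": 0, "wx": 0, "wy": 0, "wz": 0, "hand": -1}, {"x": 1.7, "y": 4.6, "z": 0, "wx": 0, "wy": 0, "wz": 0, "hand": -1}, {"x": 1.7, "y": 4.6, "z": 0, "wx": 0, "wy": 0, "wz": 0, "hand": -1}, {"x": 1.7, "y": 4.6, "z": 0, "wx": 0, "wy": 0, "wz": 0, "hand": -1}, {"x": 1.7, "y": 4.6, "z": 0, "wx": 0, "wy": 0, "wz": 0, "hand": -1}, {"x": 1.7, "y": 4.6, "z": 0, "wx": 0, "wy": 0, "wz": 0, "hand": -1}, {"x": 1.7, "y": 4.6, "z": 0, "wx": 0, "wy": 0, "wz": 0, "hand": -1}, {"x": 1.7, "y": 4.6, "z": 0, "wx": 0, "wy": 0, "wz": 0, "hand": -1}, {"x": 1.7, "y": 4.6, "z": 0, "wx": 0, "wy": 0, "wz": 0, "hand": -1}])

```text
time_s: 1.2
position: [0.3777, -0.1134, 0.2311]
ee_rot: [3.141, -0.0, 0.297]
ft_force: [0.1, 0.1, -0.5]
width: 0.999
gripper_force: 0.0
```

Call:
carry_out(series=[{"x": 1.7, "y": 4.6, "z": 0, "wx": 0, "wy": 0, "wz": -0.05, "hand": -1}, {"x": 1.7, "y": 4.6, "z": 0, "wx": 0, "wy": 0, "wz": 0, "hand": -1}, {"x": 1.7, "y": 4.6, "z": 0, "wx": 0, "wy": 0, "wz": 0, "hand": -1}, {"x": 1.7, "y": 4.6, "z": 0, "wx": 0, "wy": 0, "wz": 0, "hand": -1}, {"x": 1.7, "y": 4.6, "z": 0, "wx": 0, "wy": 0, "wz": 0, "hand": -1}, {"x": 1.7, "y": 4.6, "z": 0, "wx": 0, "wy": 0, "wz": 0, "hand": -1}, {"x": 1.7, "y": 4.6, "z": 0, "wx": 0, "wy": 0, "wz": 0, "hand": -1}, {"x": 1.7, "y": 4.6, "z": 0, "wx": 0, "wy": 0, "wz": 0, "hand": -1}, {"x": 1.7, "y": 4.6, "z": 0, "wx": 0, "wy": 0, "wz": 0, "hand": -1}, {"x": 0, "y": 0, "z": 0, "wx": 0, "wy": 0, "wz": 0, "hand": -1}])

```text
time_s: 2.2
position: [0.531, 0.3029, 0.2294]
ee_rot: [-3.141, 0.002, 0.252]
ft_force: [0.6, -0.1, -0.4]
width: 1.002
gripper_force: 0.0
```

```bash
python3 - <<'E'
from h import *
c=camera_info("wrist");im=read_camera("wrist")[:,:,::-1]
cv2.imwrite("pics/w1.png",im)
hsv=cv2.cvtColor(im.copy(),cv2.COLOR_BGR2HSV)
m=cv2.inRange(hsv,(18,120,60),(90,255,255))
v,u=np.nonzero(m);P=np.array([ray(c,p,.04) for p in zip(u,v)])[:,:2]
print(cv2.minAreaRect(P.astype(np.float32)*1000),len(u),-c["R"].T@c["t"],get_state()["position"],get_state()["ee_rot"])
E
```

```text
((527.576416015625, 335.33905029296875), (198.34059143066406, 104.1691665649414), 14.619439125061035) 3740 [0.60014317 0.32100569 0.37168735] [0.53047114 0.30070736 0.22961734] [3.14109989e+00 2.77287252e-03 2.51150094e-01]
```

View pics/w1.png

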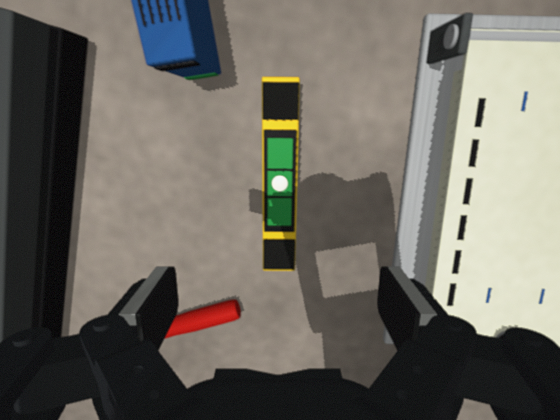

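The wrist view shows the level upright in the image, with corners (262,77), (300,77), (296,269) and (262,269). It is clear of the shelf, supply and driver.

```bash
python3 - <<'E'
from h import *
c=camera_info("wrist")
P=[ray(c,p,.04) for p in[(262,77),(300,77),(296,269),(262,269)]]
print(np.round(P,4),np.mean(P,0)); a=(P[0]+P[1]-P[2]-P[3])/2;print(np.arctan2(a[1],a[0]),np.linalg.norm(a))
E
```

```text
[[0.6233 0.3391 0.04  ]
 [0.632  0.3054 0.04  ]
 [0.445  0.2581 0.04  ]
 [0.4359 0.2935 0.04  ]] [0.53406249 0.29900297 0.04      ]
0.2434572497949826 0.19287403299903788
```

Call:
carry_out(series=[{"x": 0.35, "y": -0.15, "z": -4, "wx": 0, "wy": 0, "wz": -0.008, "hand": -1}, {"x": 0, "y": 0, "z": -4, "wx": 0, "wy": 0, "wz": 0, "hand": -1}, {"x": 0, "y": 0, "z": -4, "wx": 0, "wy": 0, "wz": 0, "hand": -1}, {"x": 0, "y": 0, "z": -4, "wx": 0, "wy": 0, "wz": 0, "hand": -1}, {"x": 0, "y": 0, "z": -3, "wx": 0, "wy": 0, "wz": 0, "hand": -1}, {"x": 0, "y": 0, "z": -1.8, "wx": 0, "wy": 0, "wz": 0, "hand": -1}, {"x": 0, "y": 0, "z": -1, "wx": 0, "wy": 0, "wz": 0, "hand": -1}, {"x": 0, "y": 0, "z": 0, "wx": 0, "wy": 0, "wz": 0, "hand": -1}])

```text
time_s: 3.05
position: [0.533, 0.2958, 0.0119]
ee_rot: [3.141, 0.003, 0.239]
ft_force: [-0.2, 0.3, -0.8]
width: 1.003
gripper_force: 0.0
```

Call:
carry_out(series=[{"x": 0, "y": 0, "z": 0, "wx": 0, "wy": 0, "wz": 0, "hand": 1}, {"x": 0, "y": 0, "z": 0, "wx": 0, "wy": 0, "wz": 0, "hand": 1}, {"x": 0, "y": 0, "z": 0, "wx": 0, "wy": 0, "wz": 0, "hand": 1}, {"x": 0, "y": 0, "z": 0, "wx": 0, "wy": 0, "wz": 0, "hand": 1}, {"x": 0, "y": 0, "z": 0, "wx": 0, "wy": 0, "wz": 0, "hand": 1}, {"x": 0, "y": 0, "z": 0, "wx": 0, "wy": 0, "wz": 0, "hand": 1}, {"x": 0, "y": 0, "z": 0, "wx": 0, "wy": 0, "wz": 0, "hand": 1}, {"x": 0, "y": 0, "z": 0, "wx": 0, "wy": 0, "wz": 0, "hand": 1}], newtons=40)

```text
time_s: 3.85
position: [0.5356, 0.2981, 0.0153]
ee_rot: [-3.14, -0.003, 0.24]
ft_force: [-0.2, 1.8, 5.9]
width: 0.411
gripper_force: 43.1
```

Call:
carry_out(series=[{"x": 0, "y": 0, "z": 2, "wx": 0, "wy": 0, "wz": 0, "hand": 1}, {"x": 0, "y": 0, "z": 3, "wx": 0, "wy": 0, "wz": 0, "hand": 1}, {"x": 0, "y": 0, "z": 4, "wx": 0, "wy": 0, "wz": 0, "hand": 1}, {"x": 0, "y": 0, "z": 3, "wx": 0, "wy": 0, "wz": 0, "hand": 1}, {"x": 0, "y": 0, "z": 0, "wx": 0, "wy": 0, "wz": 0, "hand": 1}, {"x": 0, "y": 0, "z": 0, "wx": 0, "wy": 0, "wz": 0, "hand": 1}])

```text
time_s: 4.45
position: [0.5338, 0.2968, 0.1326]
ee_rot: [3.141, 0.001, 0.24]
ft_force: [0.2, -1.0, -4.6]
width: 0.409
gripper_force: 42.0
```

Call:
carry_out(series=[{"x": 0.3, "y": -1.5, "z": 0, "wx": 0, "wy": 0, "wz": 0, "hand": 1}, {"x": 0.6, "y": -3, "z": 0, "wx": -0.01, "wy": 0.044, "wz": -0.004, "hand": 1}, {"x": 0.9, "y": -4, "z": 0, "wx": 0, "wy": 0, "wz": 0, "hand": 1}, {"x": 0.9, "y": -4, "z": 0, "wx": 0, "wy": 0, "wz": 0, "hand": 1}, {"x": 0.9, "y": -4, "z": 0, "wx": 0, "wy": 0, "wz": 0, "hand": 1}, {"x": 0.6, "y": -3, "z": 0, "wx": 0, "wy": 0, "wz": 0, "hand": 1}, {"x": 0.4, "y": -2, "z": 0, "wx": 0, "wy": 0, "wz": 0, "hand": 1}, {"x": 0.1, "y": -0.6, "z": 0, "wx": 0, "wy": 0, "wz": 0, "hand": 1}, {"x": 0, "y": 0, "z": 0, "wx": 0, "wy": 0, "wz": 0, "hand": 1}, {"x": 0, "y": 0, "z": 0, "wx": 0, "wy": 0, "wz": 0, "hand": 1}])

```text
time_s: 5.45
position: [0.5802, 0.0764, 0.1319]
ee_rot: [-3.14, 0.047, 0.236]
ft_force: [0.3, 0.1, -3.2]
width: 0.41
gripper_force: 42.0
```

```bash
python3 - <<'E'
from h import *
c=camera_info("wrist");im=read_camera("wrist")[:,:,::-1]
s=get_state();print(s["position"],s["ee_rot"],s["ft_force"],s["width"])
cv2.imwrite("pics/w2.png",im);np.savez("w2.npz",**c)
E
```

```text
[0.58044408 0.07679188 0.13229317] [-3.14024983  0.04679892  0.23661285] [ 0.76919775  0.34142918 -3.83232104] 0.41042434181255216
```

View pics/w2.png

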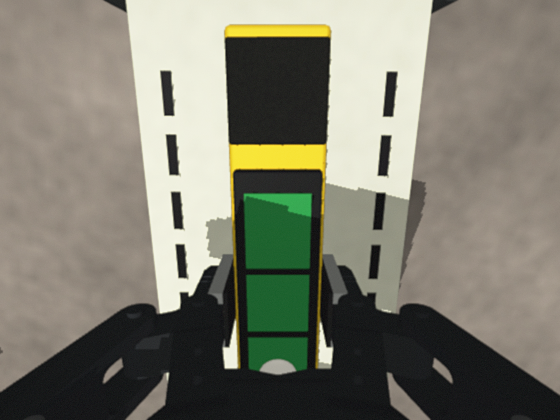

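The level is held straight over the shelf, centred between the dashed rows (shelf centre at col 278, level at col 278). Lowering.

Call:
carry_out(series=[{"x": 0, "y": 0, "z": -2, "wx": 0, "wy": 0, "wz": 0, "hand": 1}, {"x": 0, "y": 0, "z": -1.4, "wx": 0, "wy": 0, "wz": 0, "hand": 1}, {"x": 0, "y": 0, "z": -0.4, "wx": 0, "wy": 0, "wz": 0, "hand": 1}, {"x": 0, "y": 0, "z": -0.2, "wx": 0, "wy": 0, "wz": 0, "hand": 1}, {"x": 0, "y": 0, "z": 0, "wx": 0, "wy": 0, "wz": 0, "hand": 1}, {"x": 0, "y": 0, "z": 0, "wx": 0, "wy": 0, "wz": 0, "hand": 1}])

```text
time_s: 6.1
position: [0.5818, 0.0763, 0.0941]
ee_rot: [-3.141, 0.044, 0.236]
ft_force: [0.4, -0.7, -3.2]
width: 0.415
gripper_force: 41.9
```

Call:
carry_out(series=[{"x": 0, "y": 0, "z": -0.2, "wx": 0, "wy": 0, "wz": 0, "hand": 1}, {"x": 0, "y": 0, "z": 0, "wx": 0, "wy": 0, "wz": 0, "hand": 1}, {"x": 0, "y": 0, "z": 0, "wx": 0, "wy": 0, "wz": 0, "hand": 1}])

```text
time_s: 6.4
position: [0.5813, 0.0761, 0.0915]
ee_rot: [-3.141, 0.045, 0.236]
ft_force: [0.6, -0.0, -4.2]
width: 0.412
gripper_force: 41.9
```

Call:
carry_out(series=[{"x": 0, "y": 0, "z": -0.2, "wx": 0, "wy": 0, "wz": 0, "hand": 1}, {"x": 0, "y": 0, "z": 0, "wx": 0, "wy": 0, "wz": 0, "hand": 1}, {"x": 0, "y": 0, "z": 0, "wx": 0, "wy": 0, "wz": 0, "hand": 1}])

```text
time_s: 6.7
position: [0.5815, 0.0761, 0.0895]
ee_rot: [-3.141, 0.044, 0.236]
ft_force: [0.2, 0.4, -3.0]
width: 0.408
gripper_force: 42.1
```

Call:
carry_out(series=[{"x": 0, "y": 0, "z": -0.2, "wx": 0, "wy": 0, "wz": 0, "hand": 1}, {"x": 0, "y": 0, "z": 0, "wx": 0, "wy": 0, "wz": 0, "hand": 1}, {"x": 0, "y": 0, "z": 0, "wx": 0, "wy": 0, "wz": 0, "hand": 1}])

```text
time_s: 7.0
position: [0.5814, 0.076, 0.0886]
ee_rot: [-3.141, 0.045, 0.236]
ft_force: [-4.9, -0.9, 4.4]
width: 0.41
gripper_force: 43.1
```

Call:
carry_out(series=[{"x": 0, "y": 0, "z": -0.1, "wx": 0, "wy": 0, "wz": 0, "hand": 1}, {"x": 0, "y": 0, "z": 0, "wx": 0, "wy": 0, "wz": 0, "hand": 1}, {"x": 0, "y": 0, "z": 0, "wx": 0, "wy": 0, "wz": 0, "hand": 1}])

```text
time_s: 7.3
position: [0.5814, 0.076, 0.0877]
ee_rot: [-3.141, 0.045, 0.236]
ft_force: [-5.0, -1.5, 7.2]
width: 0.41
gripper_force: 43.1
```

Contact made; releasing and rising.

Call:
carry_out(series=[{"x": 0, "y": 0, "z": 0, "wx": 0, "wy": 0, "wz": 0, "hand": 0}, {"x": 0, "y": 0, "z": 0, "wx": 0, "wy": 0, "wz": 0, "hand": -0.3}, {"x": 0, "y": 0, "z": 0, "wx": 0, "wy": 0, "wz": 0, "hand": -0.6}, {"x": 0, "y": 0, "z": 0, "wx": 0, "wy": 0, "wz": 0, "hand": -0.6}, {"x": 0, "y": 0, "z": 0, "wx": 0, "wy": 0, "wz": 0, "hand": -0.6}])

```text
time_s: 7.8
position: [0.5812, 0.0761, 0.0862]
ee_rot: [-3.141, 0.045, 0.236]
ft_force: [0.1, -0.2, 0.1]
width: 0.803
gripper_force: 0.0
```

Call:
carry_out(series=[{"x": 0, "y": 0, "z": 2, "wx": 0, "wy": 0, "wz": 0, "hand": -0.6}, {"x": 0, "y": 0, "z": 3, "wx": 0, "wy": 0, "wz": 0, "hand": -0.6}, {"x": 0, "y": 0, "z": 3, "wx": 0.01, "wy": -0.044, "wz": 0, "hand": -0.6}, {"x": -3, "y": -0.7, "z": 3, "wx": 0, "wy": 0, "wz": 0, "hand": 1}, {"x": -4, "y": -1, "z": 2, "wx": 0, "wy": 0, "wz": 0, "hand": 1}, {"x": -3, "y": -0.7, "z": 0, "wx": 0, "wy": 0, "wz": 0, "hand": 1}, {"x": -3, "y": -0.7, "z": 0, "wx": 0, "wy": 0, "wz": 0, "hand": 1}, {"x": 0, "y": 0, "z": 0, "wx": 0, "wy": 0, "wz": 0, "hand": 1}, {"x": 0, "y": 0, "z": 0, "wx": 0, "wy": 0, "wz": 0, "hand": 1}])

```text
time_s: 8.7
position: [0.4512, 0.0451, 0.2166]
ee_rot: [3.141, -0.001, 0.235]
ft_force: [-0.8, -0.3, 0.7]
width: 0.003
gripper_force: 0.0
```

```bash
python3 - <<'E'
from h import *
c=camera_info("wrist");im=read_camera("wrist")[:,:,::-1]
s=get_state();print(s["position"],s["ee_rot"],s["ft_force"],s["width"])
cv2.imwrite("pics/w3.png",im);np.savez("w3.npz",**c)
E
```

```text
[0.45166035 0.04515829 0.21660304] [ 3.14149644e+00 -1.02721893e-03  2.35736661e-01] [ 0.35355717  0.11893943 -0.15542328] -0.0009513286632294249
```

View pics/w3.png

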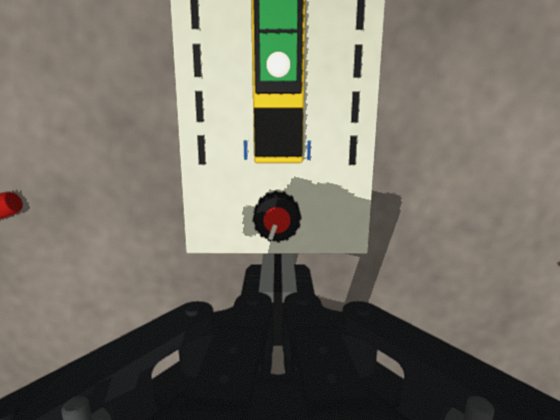

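The level lies between the ticks (its end at row 161, ticks at (246,150) and (309,150)). The knob is at (277,217), with its white mark pointing down. Locating the pad and knob.

```bash
python3 - <<'E'
from h import *
c=np.load("w3.npz")
print("knob",ray(c,(277,217),.1146))
e=(ray(c,(254,161),.119)+ray(c,(303,161),.119))/2
print("end",e, "spot",e+.1*np.array([np.cos(.236),np.sin(.236),0]),"pad",e+.022*np.array([np.cos(.236),np.sin(.236),0]))
print("ticks",ray(c,(246,150),.079),ray(c,(309,150),.079))
E
```

```text
knob [0.44504275 0.0440078  0.1146    ]
end [0.48699035 0.05298421 0.119     ] spot [0.58421845 0.07636575 0.119     ] pad [0.50838053 0.05812815 0.119     ]
ticks [0.48401034 0.07941097 0.079     ] [0.49603561 0.0293565  0.079     ]
```

Call:
carry_out(series=[{"x": 3, "y": 0.7, "z": 0, "wx": 0, "wy": 0, "wz": 0, "hand": 1}, {"x": 2.6, "y": 0.6, "z": -2, "wx": 0, "wy": 0, "wz": 0, "hand": 1}, {"x": 0, "y": 0, "z": -3.6, "wx": 0, "wy": 0, "wz": 0, "hand": 1}, {"x": 0, "y": 0, "z": -2.4, "wx": 0, "wy": 0, "wz": 0, "hand": 1}, {"x": 0, "y": 0, "z": -1, "wx": 0, "wy": 0, "wz": 0, "hand": 1}, {"x": 0, "y": 0, "z": -0.3, "wx": 0, "wy": 0, "wz": 0, "hand": 1}, {"x": 0, "y": 0, "z": 0, "wx": 0, "wy": 0, "wz": 0, "hand": 1}, {"x": 0, "y": 0, "z": 0, "wx": 0, "wy": 0, "wz": 0, "hand": 1}])

```text
time_s: 9.55
position: [0.5085, 0.0581, 0.125]
ee_rot: [3.141, -0.003, 0.236]
ft_force: [1.1, 0.5, -0.0]
width: 0.002
gripper_force: 0.0
```

Call:
carry_out(series=[{"x": 0, "y": 0, "z": -0.2, "wx": 0, "wy": 0, "wz": 0, "hand": 1}, {"x": 0, "y": 0, "z": -0.2, "wx": 0, "wy": 0, "wz": 0, "hand": 1}, {"x": 0, "y": 0, "z": 0, "wx": 0, "wy": 0, "wz": 0, "hand": 1}, {"x": 0, "y": 0, "z": 0, "wx": 0, "wy": 0, "wz": 0, "hand": 1}])

```text
time_s: 9.95
position: [0.5072, 0.0581, 0.1195]
ee_rot: [-3.142, -0.0, 0.236]
ft_force: [0.3, 0.7, 0.1]
width: 0.001
gripper_force: 0.0
```

Call:
carry_out(series=[{"x": 0, "y": 0, "z": -0.2, "wx": 0, "wy": 0, "wz": 0, "hand": 1}, {"x": 0, "y": 0, "z": -0.2, "wx": 0, "wy": 0, "wz": 0, "hand": 1}, {"x": 0, "y": 0, "z": 0, "wx": 0, "wy": 0, "wz": 0, "hand": 1}, {"x": 0, "y": 0, "z": 0, "wx": 0, "wy": 0, "wz": 0, "hand": 1}])

```text
time_s: 10.35
position: [0.5071, 0.0581, 0.1153]
ee_rot: [-3.142, 0.0, 0.236]
ft_force: [-1.5, 0.2, 1.6]
width: 0.006
gripper_force: 0.6
```

Call:
carry_out(series=[{"x": 0, "y": 0, "z": -0.2, "wx": 0, "wy": 0, "wz": 0, "hand": 1}, {"x": 0, "y": 0, "z": -0.2, "wx": 0, "wy": 0, "wz": 0, "hand": 1}, {"x": 0, "y": 0, "z": 0, "wx": 0, "wy": 0, "wz": 0, "hand": 1}, {"x": 0, "y": 0, "z": 0, "wx": 0, "wy": 0, "wz": 0, "hand": 1}])

```text
time_s: 10.75
position: [0.5072, 0.0581, 0.1113]
ee_rot: [-3.142, 0.0, 0.236]
ft_force: [-0.9, 0.7, 1.9]
width: 0.001
gripper_force: 1.1
```

Call:
carry_out(series=[{"x": 0, "y": 0, "z": -0.2, "wx": 0, "wy": 0, "wz": 0, "hand": 1}, {"x": 0, "y": 0, "z": 0, "wx": 0, "wy": 0, "wz": 0, "hand": 1}, {"x": 0, "y": 0, "z": 0, "wx": 0, "wy": 0, "wz": 0, "hand": 1}])

```text
time_s: 11.05
position: [0.5072, 0.0581, 0.1109]
ee_rot: [-3.141, 0.001, 0.236]
ft_force: [-6.8, -1.2, 10.3]
width: -0.002
gripper_force: 5.5
```

Call:
carry_out(series=[{"x": 0, "y": 0, "z": -0.2, "wx": 0, "wy": 0, "wz": 0, "hand": 1}, {"x": 0, "y": 0, "z": 0, "wx": 0, "wy": 0, "wz": 0, "hand": 1}, {"x": 0, "y": 0, "z": 0, "wx": 0, "wy": 0, "wz": 0, "hand": 1}])

```text
time_s: 11.35
position: [0.5072, 0.0581, 0.1107]
ee_rot: [-3.142, 0.002, 0.236]
ft_force: [-12.1, -1.3, 20.1]
width: 0.004
gripper_force: 10.2
```

Call:
carry_out(series=[{"x": 0, "y": 0, "z": -0.0, "wx": 0, "wy": 0, "wz": 0, "hand": 1}, {"x": 0, "y": 0, "z": 0, "wx": 0, "wy": 0, "wz": 0, "hand": 1}, {"x": 0, "y": 0, "z": 0, "wx": 0, "wy": 0, "wz": 0, "hand": 1}, {"x": 0, "y": 0, "z": 0, "wx": 0, "wy": 0, "wz": 0, "hand": 1}, {"x": 0, "y": 0, "z": 0, "wx": 0, "wy": 0, "wz": 0, "hand": 1}, {"x": 0, "y": 0, "z": 0, "wx": 0, "wy": 0, "wz": 0, "hand": 1}, {"x": 0, "y": 0, "z": 0, "wx": 0, "wy": 0, "wz": 0, "hand": 1}, {"x": 0, "y": 0, "z": 0, "wx": 0, "wy": 0, "wz": 0, "hand": 1}, {"x": 0, "y": 0, "z": 0, "wx": 0, "wy": 0, "wz": 0, "hand": 1}, {"x": 0, "y": 0, "z": 0, "wx": 0, "wy": 0, "wz": 0, "hand": 1}])

```text
time_s: 12.35
position: [0.5072, 0.0581, 0.1107]
ee_rot: [-3.142, 0.002, 0.236]
ft_force: [-10.8, -1.0, 20.6]
width: 0.004
gripper_force: 10.1
```

```bash
python3 - <<'E'
from h import *
c=camera_info("wrist");im=read_camera("wrist")[:,:,::-1]
s=get_state();print(s["position"],s["ee_rot"],s["ft_force"],s["width"])
cv2.imwrite("pics/w4.png",im);np.savez("w4.npz",**c)
E
```

```text
[0.50716439 0.05805401 0.11065603] [-3.14154104e+00  1.53183830e-03  2.36064734e-01] [-10.99674202  -0.9933562   19.1399853 ] -0.002167397151793558
```

View pics/w4.png

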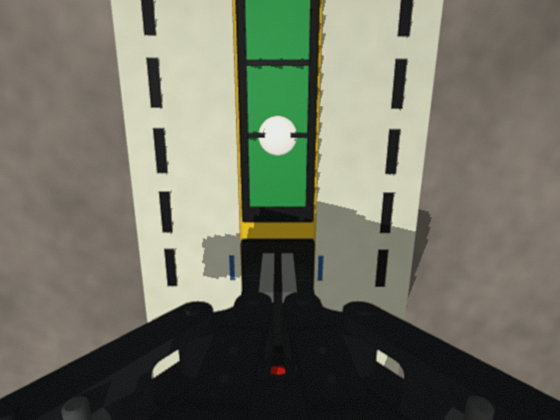

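The bubble stands at row 135, on the knob-side line (lines at rows 63 and 135), so it is about 13.4 mm toward the knob. The knob end is 0.012 rad too high, which calls for about 1.8 rad counter-clockwise. I'll turn it in two strokes of ±0.45.

Call:
carry_out(series=[{"x": 0, "y": 0, "z": 1, "wx": 0, "wy": 0, "wz": 0, "hand": 1}, {"x": 0, "y": 0, "z": 3, "wx": 0, "wy": 0, "wz": 0, "hand": 1}, {"x": 0, "y": 0, "z": 4, "wx": 0, "wy": 0, "wz": -0.05, "hand": 1}, {"x": -2, "y": -0.4, "z": 0, "wx": 0, "wy": 0, "wz": -0.1, "hand": -0.4}, {"x": -3, "y": -0.6, "z": 0, "wx": 0, "wy": 0, "wz": -0.1, "hand": -0.4}, {"x": -1.2, "y": -0.4, "z": 0, "wx": 0, "wy": 0, "wz": -0.1, "hand": -0.4}, {"x": 0, "y": 0, "z": 0, "wx": 0, "wy": 0, "wz": -0.1, "hand": -0.4}, {"x": 0, "y": 0, "z": 0, "wx": 0, "wy": 0, "wz": 0, "hand": -0.4}, {"x": 0, "y": 0, "z": 0, "wx": 0, "wy": 0, "wz": 0, "hand": -0.4}])

```text
time_s: 13.3
position: [0.4453, 0.0442, 0.1872]
ee_rot: [-3.141, -0.0, -0.212]
ft_force: [-0.7, -0.1, 0.1]
width: 0.697
gripper_force: 0.0
```

Call:
carry_out(series=[{"x": 0, "y": 0, "z": -3, "wx": 0, "wy": 0, "wz": 0, "hand": -0.4}, {"x": 0, "y": 0, "z": -3, "wx": 0, "wy": 0, "wz": 0, "hand": -0.4}, {"x": 0, "y": 0, "z": -2, "wx": 0, "wy": 0, "wz": 0, "hand": -0.4}, {"x": 0, "y": 0, "z": -1.2, "wx": 0, "wy": 0, "wz": 0, "hand": -0.4}, {"x": 0, "y": 0, "z": -0.3, "wx": 0, "wy": 0, "wz": 0, "hand": -0.4}, {"x": 0, "y": 0, "z": 0, "wx": 0, "wy": 0, "wz": 0, "hand": -0.4}, {"x": 0, "y": 0, "z": 0, "wx": 0, "wy": 0, "wz": 0, "hand": -0.4}])

```text
time_s: 14.0
position: [0.4463, 0.0441, 0.0936]
ee_rot: [-3.141, -0.002, -0.214]
ft_force: [0.5, -0.7, 0.1]
width: 0.698
gripper_force: 0.0
```

Call:
carry_out(series=[{"x": 0, "y": 0, "z": 0, "wx": 0, "wy": 0, "wz": 0, "hand": 1}, {"x": 0, "y": 0, "z": 0, "wx": 0, "wy": 0, "wz": 0, "hand": 1}, {"x": 0, "y": 0, "z": 0, "wx": 0, "wy": 0, "wz": 0, "hand": 1}, {"x": 0, "y": 0, "z": 0, "wx": 0, "wy": 0, "wz": 0, "hand": 1}, {"x": 0, "y": 0, "z": 0, "wx": 0, "wy": 0, "wz": 0, "hand": 1}, {"x": 0, "y": 0, "z": 0, "wx": 0, "wy": 0, "wz": 0, "hand": 1}], newtons=30)

```text
time_s: 14.6
position: [0.4457, 0.0432, 0.093]
ee_rot: [3.14, -0.002, -0.214]
ft_force: [-0.9, -4.9, 0.8]
width: 0.403
gripper_force: 31.7
```

Call:
carry_out(series=[{"x": 0, "y": 0, "z": 0, "wx": 0, "wy": 0, "wz": 0.1, "hand": 1}, {"x": 0, "y": 0, "z": 0, "wx": 0, "wy": 0, "wz": 0.1, "hand": 1}, {"x": 0, "y": 0, "z": 0, "wx": 0, "wy": 0, "wz": 0.1, "hand": 1}, {"x": 0, "y": 0, "z": 0, "wx": 0, "wy": 0, "wz": 0.1, "hand": 1}, {"x": 0, "y": 0, "z": 0, "wx": 0, "wy": 0, "wz": 0.1, "hand": 1}, {"x": 0, "y": 0, "z": 0, "wx": 0, "wy": 0, "wz": 0.1, "hand": 1}, {"x": 0, "y": 0, "z": 0, "wx": 0, "wy": 0, "wz": 0.1, "hand": 1}, {"x": 0, "y": 0, "z": 0, "wx": 0, "wy": 0, "wz": 0.1, "hand": 1}, {"x": 0, "y": 0, "z": 0, "wx": 0, "wy": 0, "wz": 0.1, "hand": 1}, {"x": 0, "y": 0, "z": 0, "wx": 0, "wy": 0, "wz": 0, "hand": 1}])

```text
time_s: 15.6
position: [0.4447, 0.0458, 0.0922]
ee_rot: [-3.137, -0.002, 0.685]
ft_force: [-0.5, 6.5, 0.4]
width: 0.404
gripper_force: 30.7
```

Call:
carry_out(series=[{"x": 0, "y": 0, "z": 0, "wx": 0, "wy": 0, "wz": 0, "hand": 0.1}, {"x": 0, "y": 0, "z": 0, "wx": 0, "wy": 0, "wz": 0, "hand": -0.4}, {"x": 0, "y": 0, "z": 0, "wx": 0, "wy": 0, "wz": 0, "hand": -0.4}, {"x": 0, "y": 0, "z": 0, "wx": 0, "wy": 0, "wz": 0, "hand": -0.4}])

```text
time_s: 16.0
position: [0.4454, 0.0439, 0.0925]
ee_rot: [3.141, -0.0, 0.685]
ft_force: [0.2, -1.3, -0.4]
width: 0.696
gripper_force: 0.0
```

Call:
carry_out(series=[{"x": 0, "y": 0, "z": 0, "wx": 0, "wy": 0, "wz": -0.1, "hand": -0.4}, {"x": 0, "y": 0, "z": 0, "wx": 0, "wy": 0, "wz": -0.1, "hand": -0.4}, {"x": 0, "y": 0, "z": 0, "wx": 0, "wy": 0, "wz": -0.1, "hand": -0.4}, {"x": 0, "y": 0, "z": 0, "wx": 0, "wy": 0, "wz": -0.1, "hand": -0.4}, {"x": 0, "y": 0, "z": 0, "wx": 0, "wy": 0, "wz": -0.1, "hand": -0.4}, {"x": 0, "y": 0, "z": 0, "wx": 0, "wy": 0, "wz": -0.1, "hand": -0.4}, {"x": 0, "y": 0, "z": 0, "wx": 0, "wy": 0, "wz": -0.1, "hand": -0.4}, {"x": 0, "y": 0, "z": 0, "wx": 0, "wy": 0, "wz": -0.1, "hand": -0.4}, {"x": 0, "y": 0, "z": 0, "wx": 0, "wy": 0, "wz": -0.1, "hand": -0.4}, {"x": 0, "y": 0, "z": 0, "wx": 0, "wy": 0, "wz": 0, "hand": -0.4}])

```text
time_s: 17.0
position: [0.4453, 0.044, 0.0924]
ee_rot: [3.142, -0.0, -0.214]
ft_force: [0.1, 0.0, -0.1]
width: 0.7
gripper_force: 0.0
```

Call:
carry_out(series=[{"x": 0, "y": 0, "z": 0, "wx": 0, "wy": 0, "wz": 0, "hand": 1}, {"x": 0, "y": 0, "z": 0, "wx": 0, "wy": 0, "wz": 0, "hand": 1}, {"x": 0, "y": 0, "z": 0, "wx": 0, "wy": 0, "wz": 0, "hand": 1}, {"x": 0, "y": 0, "z": 0, "wx": 0, "wy": 0, "wz": 0, "hand": 1}, {"x": 0, "y": 0, "z": 0, "wx": 0, "wy": 0, "wz": 0, "hand": 1}, {"x": 0, "y": 0, "z": 0, "wx": 0, "wy": 0, "wz": 0, "hand": 1}])

```text
time_s: 17.6
position: [0.445, 0.0434, 0.0923]
ee_rot: [3.14, 0.0, -0.213]
ft_force: [-2.1, -5.4, 0.2]
width: 0.406
gripper_force: 32.5
```

Second stroke, then release, back to perpendicular, and rise.

Call:
carry_out(series=[{"x": 0, "y": 0, "z": 0, "wx": 0, "wy": 0, "wz": 0.1, "hand": 1}, {"x": 0, "y": 0, "z": 0, "wx": 0, "wy": 0, "wz": 0.1, "hand": 1}, {"x": 0, "y": 0, "z": 0, "wx": 0, "wy": 0, "wz": 0.1, "hand": 1}, {"x": 0, "y": 0, "z": 0, "wx": 0, "wy": 0, "wz": 0.1, "hand": 1}, {"x": 0, "y": 0, "z": 0, "wx": 0, "wy": 0, "wz": 0.1, "hand": 1}, {"x": 0, "y": 0, "z": 0, "wx": 0, "wy": 0, "wz": 0.1, "hand": 1}, {"x": 0, "y": 0, "z": 0, "wx": 0, "wy": 0, "wz": 0.1, "hand": 1}, {"x": 0, "y": 0, "z": 0, "wx": 0, "wy": 0, "wz": 0.1, "hand": 1}, {"x": 0, "y": 0, "z": 0, "wx": 0, "wy": 0, "wz": 0.1, "hand": 1}, {"x": 0, "y": 0, "z": 0, "wx": 0, "wy": 0, "wz": 0, "hand": 1}])

```text
time_s: 18.6
position: [0.4442, 0.0454, 0.0917]
ee_rot: [-3.137, -0.0, 0.685]
ft_force: [-1.3, 4.3, -0.1]
width: 0.408
gripper_force: 31.5
```

Call:
carry_out(series=[{"x": 0, "y": 0, "z": 0, "wx": 0, "wy": 0, "wz": 0, "hand": 0.1}, {"x": 0, "y": 0, "z": 0, "wx": 0, "wy": 0, "wz": 0, "hand": -0.4}, {"x": 0, "y": 0, "z": 0, "wx": 0, "wy": 0, "wz": 0, "hand": -0.4}, {"x": 0, "y": 0, "z": 0, "wx": 0, "wy": 0, "wz": 0, "hand": -0.4}, {"x": 0, "y": 0, "z": 2, "wx": 0, "wy": 0, "wz": 0, "hand": -0.4}, {"x": 0, "y": 0, "z": 3, "wx": 0, "wy": 0, "wz": 0, "hand": -0.4}, {"x": 0, "y": 0, "z": 3, "wx": 0, "wy": 0, "wz": -0.1, "hand": -0.4}, {"x": 0, "y": 0, "z": 0, "wx": 0, "wy": 0, "wz": -0.1, "hand": 1}, {"x": 0, "y": 0, "z": 0, "wx": 0, "wy": 0, "wz": -0.1, "hand": 1}, {"x": 0, "y": 0, "z": 0, "wx": 0, "wy": 0, "wz": -0.1, "hand": 1}])

```text
time_s: 19.6
position: [0.4455, 0.044, 0.1729]
ee_rot: [3.141, -0.001, 0.281]
ft_force: [0.1, -0.5, -0.3]
width: 0.195
gripper_force: 0.0
```

Call:
carry_out(series=[{"x": 3, "y": 0.7, "z": 0, "wx": 0, "wy": 0, "wz": -0.05, "hand": 1}, {"x": 3.2, "y": 0.7, "z": 0, "wx": 0, "wy": 0, "wz": 0, "hand": 1}, {"x": 0, "y": 0, "z": -3, "wx": 0, "wy": 0, "wz": 0, "hand": 1}, {"x": 0, "y": 0, "z": -1.5, "wx": 0, "wy": 0, "wz": 0, "hand": 1}, {"x": 0, "y": 0, "z": -0.4, "wx": 0, "wy": 0, "wz": 0, "hand": 1}, {"x": 0, "y": 0, "z": 0, "wx": 0, "wy": 0, "wz": 0, "hand": 1}, {"x": 0, "y": 0, "z": 0, "wx": 0, "wy": 0, "wz": 0, "hand": 1}])

```text
time_s: 20.3
position: [0.5074, 0.058, 0.1242]
ee_rot: [3.141, -0.001, 0.236]
ft_force: [-0.3, 0.1, 0.1]
width: 0.004
gripper_force: 0.0
```

Call:
carry_out(series=[{"x": 0, "y": 0, "z": -0.4, "wx": 0, "wy": 0, "wz": 0, "hand": 1}, {"x": 0, "y": 0, "z": -0.3, "wx": 0, "wy": 0, "wz": 0, "hand": 1}, {"x": 0, "y": 0, "z": -0.3, "wx": 0, "wy": 0, "wz": 0, "hand": 1}, {"x": 0, "y": 0, "z": -0.3, "wx": 0, "wy": 0, "wz": 0, "hand": 1}, {"x": 0, "y": 0, "z": -0.2, "wx": 0, "wy": 0, "wz": 0, "hand": 1}, {"x": 0, "y": 0, "z": 0, "wx": 0, "wy": 0, "wz": 0, "hand": 1}, {"x": 0, "y": 0, "z": 0, "wx": 0, "wy": 0, "wz": 0, "hand": 1}])

```text
time_s: 21.0
position: [0.507, 0.0581, 0.1086]
ee_rot: [-3.141, 0.001, 0.236]
ft_force: [-3.0, -0.4, 4.3]
width: 0.002
gripper_force: 2.3
```

Call:
carry_out(series=[{"x": 0, "y": 0, "z": -0.2, "wx": 0, "wy": 0, "wz": 0, "hand": 1}, {"x": 0, "y": 0, "z": 0, "wx": 0, "wy": 0, "wz": 0, "hand": 1}, {"x": 0, "y": 0, "z": 0, "wx": 0, "wy": 0, "wz": 0, "hand": 1}])

```text
time_s: 21.3
position: [0.507, 0.058, 0.1082]
ee_rot: [-3.142, 0.001, 0.236]
ft_force: [-8.6, -1.5, 14.8]
width: -0.004
gripper_force: 7.0
```

Call:
carry_out(series=[{"x": 0, "y": 0, "z": 0, "wx": 0, "wy": 0, "wz": 0, "hand": 1}, {"x": 0, "y": 0, "z": 0, "wx": 0, "wy": 0, "wz": 0, "hand": 1}, {"x": 0, "y": 0, "z": 0, "wx": 0, "wy": 0, "wz": 0, "hand": 1}, {"x": 0, "y": 0, "z": 0, "wx": 0, "wy": 0, "wz": 0, "hand": 1}, {"x": 0, "y": 0, "z": 0, "wx": 0, "wy": 0, "wz": 0, "hand": 1}, {"x": 0, "y": 0, "z": 0, "wx": 0, "wy": 0, "wz": 0, "hand": 1}, {"x": 0, "y": 0, "z": 0, "wx": 0, "wy": 0, "wz": 0, "hand": 1}, {"x": 0, "y": 0, "z": 0, "wx": 0, "wy": 0, "wz": 0, "hand": 1}, {"x": 0, "y": 0, "z": 0, "wx": 0, "wy": 0, "wz": 0, "hand": 1}, {"x": 0, "y": 0, "z": 0, "wx": 0, "wy": 0, "wz": 0, "hand": 1}])

```text
time_s: 22.3
position: [0.507, 0.0581, 0.1083]
ee_rot: [-3.142, 0.001, 0.236]
ft_force: [-8.6, -1.5, 13.2]
width: -0.001
gripper_force: 7.0
```

Call:
carry_out(series=[{"x": 0, "y": 0, "z": 0, "wx": 0, "wy": 0, "wz": 0, "hand": 1}, {"x": 0, "y": 0, "z": 0, "wx": 0, "wy": 0, "wz": 0, "hand": 1}, {"x": 0, "y": 0, "z": 0, "wx": 0, "wy": 0, "wz": 0, "hand": 1}, {"x": 0, "y": 0, "z": 0, "wx": 0, "wy": 0, "wz": 0, "hand": 1}, {"x": 0, "y": 0, "z": 0, "wx": 0, "wy": 0, "wz": 0, "hand": 1}, {"x": 0, "y": 0, "z": 0, "wx": 0, "wy": 0, "wz": 0, "hand": 1}])

```text
time_s: 22.9
position: [0.507, 0.058, 0.1083]
ee_rot: [-3.142, 0.001, 0.236]
ft_force: [-9.5, -1.0, 14.0]
width: 0.004
gripper_force: 7.0
```

```bash
python3 - <<'E'
from h import *
im=read_camera("wrist")[:,:,::-1]
cv2.imwrite("pics/w5.png",im)
E
```

```text
(no output)
```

View pics/w5.png

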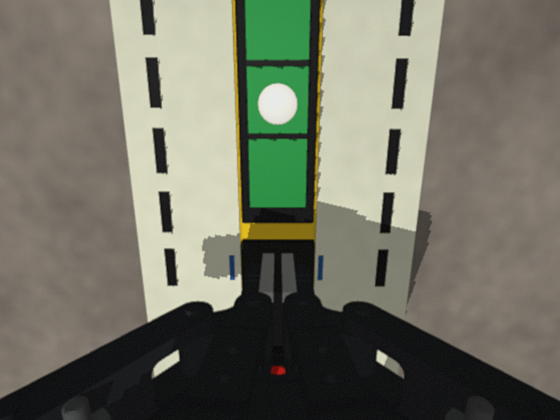

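The bubble (row 104) stands between the lines (rows 63 and 136), about 1.7 mm off centre, with 14 N held on the pad. Handing in.

```bash
python3 -c "
from station import *
print(close_job())"
```

```text
the job is handed in; nothing more can be done
None
```

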